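# Match a statuette to the sprung painting stand that floats it

### The job

The castings vary in weight and the three look-alike painting stands have different springs. By how far the sprung plates sink under the grey seated statuette with the gilt headdress, find the stand that suits it, and leave it standing upright near the middle of the plate that floats it: clearly sunk, yet clearly clear of its bottom stop. Set it down gently; never drop it or tip it over.

Things in the scene. Friction and masses are not known exactly. Their poses are not given: they have to be found in the camera images.
- statuette: Grey seated figure, rigid, loose, upright, 132 mm tall, foot 64 mm wide. Origin: centre of its underside, z up. Gilt headdress: upright cylinder 28 mm wide, 92 to 132 mm above origin, to grip from above at any yaw; shoulders end at 75 mm. Weighs 0.30 to 0.75 kg. At least one stand lets it rest 6 to 18 mm down; too firm: plate hardly sinks; too soft: 24 mm, on the stop.
- stand_a_top (a point): Centre of the top of one of three look-alike sprung stands fixed on the bench: steel foot 96 mm wide, sleeve, green plate 88 mm wide. Unloaded the plate's top is 80 mm above the bench; it sinks straight down, level, at most 24 mm to its stop, springs back, settles in about 1 s. The springs differ (soft, middle, firm), not tellable by eye or name. z up; this point moves with the plate.
- stand_b_top (a point): Centre of the top of one of three look-alike sprung stands fixed on the bench: steel foot 96 mm wide, sleeve, green plate 88 mm wide. Unloaded the plate's top is 80 mm above the bench; it sinks straight down, level, at most 24 mm to its stop, springs back, settles in about 1 s. The springs differ (soft, middle, firm), not tellable by eye or name. z up; this point moves with the plate.
- stand_c_top (a point): Centre of the top of one of three look-alike sprung stands fixed on the bench: steel foot 96 mm wide, sleeve, green plate 88 mm wide. Unloaded the plate's top is 80 mm above the bench; it sinks straight down, level, at most 24 mm to its stop, springs back, settles in about 1 s. The springs differ (soft, middle, firm), not tellable by eye or name. z up; this point moves with the plate.
Things that resemble listed ones, but are neither listed nor needed, are in the scene too. What is shaped like the statuette but blue, brown or pink is not meant.

How it is judged:
At the end, for the whole second after the job is handed in: The statuette stands released, upright (within 7 degrees) and at rest on one stand's plate, within 20 mm of its middle, and that plate is sunk more than 3 mm and less than 21 mm of its 24 mm travel (((horizontal distance between statuette and stand_a_top below 0.02 m and z of statuette in the frame of stand_a_top between -0.005 and 0.005 m and distance of stand_a_top from where it was at the start of the episode between 0.003 and 0.021 m) or (horizontal distance between statuette and stand_b_top below 0.02 m and z of statuette in the frame of stand_b_top between -0.005 and 0.005 m and distance of stand_b_top from where it was at the start of the episode between 0.003 and 0.021 m) or (horizontal distance between statuette and stand_c_top below 0.02 m and z of statuette in the frame of stand_c_top between -0.005 and 0.005 m and distance of stand_c_top from where it was at the start of the episode between 0.003 and 0.021 m)) and angle between statuette's own z axis and vertical below 0.12 rad and linear speed of statuette below 0.02 m/s and contact force between the fingers and statuette below 0.1 N); the robot touches nothing.
It fails at once if the statuette is tipped over (angle between statuette's own z axis and vertical above 0.7 rad).
It fails at once if the statuette is dropped (falls freely by more than about 25 mm) (linear speed of statuette above 0.7 m/s and contact force between anything else and statuette below 0.05 N).
It also fails if it takes over 64 s, if anything falls off the work surface, if the arm or the gripper's body presses on something with over 40 N, if the wrist force passes 120 N, or if a joint passes its speed limit or range.

### The arm

A 7-joint arm with a two-finger parallel gripper is mounted at the origin on the work surface. World frame = base frame: x ahead of the robot, y to its left, z up, the work surface at z = 0. Lengths are in m, angles in rad, forces in N, time in s.
With the tool pointing down it reaches from about 0.425 to 0.925 m from the base axis. Payload 6.8 kg.
Tool frame: the origin (TCP) lies at the very end of the fingers, on their centre line; the grasp point (between the pads) lies 19 mm behind it; z points along the fingers, y is the line along which they close (so a half turn about z gives the same grasp; the last joint's range is limited). The gripper opens to 85 mm and grips with 20 to 120 N. Pads are 22 mm wide; open, the fingers measure 114 mm over their backs; the gripper's body (76 mm by 85 mm) begins 54 mm behind the grasp point. The pads swing forward as they close: fully open they stand 13 mm farther back than shut.
Start: joints at [-1.231, 0.477, 0.022, 1.555, -0.011, 1.109, -0.083], TCP at [0.292, 0.608, 0.196] pointing down, gripper open.
Joint ranges: [-2.96, 2.96], [-0.34, 2.1], [-1.41, 1.46], [0.24, 2.44], [-1.37, 4.51], [0.17, 1.92], [-2.96, 2.96]. Speed limits (rad/s): [2.39, 2.39, 3.14, 3.14, 3.14, 3.14, 3.14].

### API

Orientations are given as a rotation vector (axis times angle).
In Python, from bench import monitor, optics, r gives the robot as it stands.
- The arm moves only by the shell command python3 -m crank 'ROWS' [OPENING] [FORCE]. ROWS is JSON, a list of rows, each a list of 2 entries, a list of its own where there are three numbers: the shift along the tool's x, y, z in cm, then the turn, a rotation vector about the tool's x, y, z in rad. A call has 1 to 5 rows; each row shifts and turns the commanded pose from where the row before left it, along the tool's axes as they then stand; what a row does not reach is not made up. A row lasts 1/10 s, in which the tool goes at most 50 mm and 8.59 degrees, less where a joint would pass 70% of its speed; a pose out of reach is approached as far as the arm can. A call is refused whole if a number of a shift passes 5 or a number of a turn 0.15, either way. A call with a gripper value outside its range is refused whole. OPENING is the finger opening in cm, from 0 to 8.54, set as the call begins (- or left out, the last holds). The fingers move at their own pace and stop on an object; FORCE is the grip in N (left out, the last holds). Time passes only in rows, so rows that do not move let the fingers close. It gives the time, the measured TCP pose, the force, the opening and the grip force at its end, in the units of the state.
- monitor.get_obs(): the state, without advancing time (a new reading comes with each control period).
- optics.grab_frame(name): name is "scene" or "top" or "wrist"; returns (picture, depth): 400x640x3 uint8, red, green, blue; 400x640 float32, m along the optical axis (not along the pixel's ray), 0 where there is no reading.
- optics.camera_model(name): a dict with "vertical_fov" (degrees; the focal length in pixels is half the picture's height over the tangent of half this angle, whatever the lens; pixels are square), "cx", "cy" (the principal point, pixels), "D" ([k1, k2, p1, p2, k3] as OpenCV has them; the pictures are not rectified), "R" (3x3) and "t" (3): a world point X has camera coordinates R X + t; the wrist camera has in their place "hand_eye" (4x4, takes a point from camera to tool coordinates, whose origin is the TCP and whose axes are the flange's). Camera axes: x right, y down, z forward; pixel columns grow to the right and rows downward; lengths in m; the calibration is good to about 2 mm. A picture is of the moment at which its call begins: read the wrist's pose just before it. camera_model takes no time and is no camera call.
- r.hand_in(): hands the job in; it is judged then, once.
The state is a dict: "clock": time; "joints": joint angles; "qvel": joint speeds; "tau": joint torques, N m; "tcp_pos": TCP position; "orientation": TCP orientation; "contact_force": force on the tool from outside, world axes, zero at the start; "moment": the same for the moment, N m; "grip_width": finger opening in m; "gripper_force": force on a finger pad.
Only numpy, scipy, OpenCV 4.12 (cv2) and the standard library are available. Lean on these libraries where they do the work, as an engineer would, in place of code of your own. Each camera call takes 0.05 s, during which the arm holds its last target. There are 200 camera calls.

## Working session

There is one attempt and no reset: what is moved stays moved. The work goes in short steps, Python scripts to look and compute and a shell command to move; the robot and the scene stay as the last step left them, time stands still between calls to the robot, and variables do not carry over. Pictures are saved under pics/ and viewed, at most 10 in all, crops included, and the job is handed in when it is done.

```bash
mkdir -p pics; ls; cat > h.py <<'E'
import numpy as np,cv2
from bench import monitor,optics,r
from scipy.spatial.transform import Rotation as Ro
def grab(n):
    o=monitor.get_obs(); im,d=optics.grab_frame(n); return o,im,d
def px2w(n,u,v,d,o):
    m=optics.camera_model(n); f=200/np.tan(np.radians(m["vertical_fov"])/2)
    K=np.array([[f,0,m["cx"]],[0,f,m["cy"]],[0,0,1.]])
    p=cv2.undistortPoints(np.array([[[u,v]]],float),K,np.array(m["D"],float))[0,0]
    z=np.median([x for x in d[int(v)-1:int(v)+2,int(u)-1:int(u)+2].ravel() if x>0] or [0])
    c=np.array([p[0]*z,p[1]*z,z])
    if "R" in m: return np.array(m["R"]).T@(c-np.array(m["t"]))
    H=np.array(m["hand_eye"]); t=H[:3,:3]@c+H[:3,3]
    return Ro.from_rotvec(o["orientation"]).as_matrix()@t+np.array(o["tcp_pos"])
E
python3 - <<'E'
from h import *
for n in("scene","top"):
    o,im,d=grab(n); cv2.imwrite(f"pics/{n}0.png",im[:,:,::-1]); np.save(f"{n}0.npy",d)
print(o)
E
```

```text
pics
{'clock': 0.05, 'joints': array([-1.23107874,  0.47779921,  0.02233023,  1.55641203, -0.01149909,
        1.10928855, -0.08311718]), 'qvel': array([-5.94505935e-05, -4.03463304e-04, -6.46194981e-04, -9.89694561e-04,
        3.79549200e-04, -1.26433661e-03, -1.50115706e-03]), 'tau': array([ 3.93219176e-03, -5.98288393e+01,  1.61512602e+00, -2.82251036e+01,
        1.28206177e-02,  5.20369329e-03, -2.29874684e-05]), 'tcp_pos': array([0.29201176, 0.60786738, 0.19504282]), 'orientation': array([-6.97486223e-01, -3.06291032e+00,  2.76224880e-03]), 'contact_force': array([-0.39183936,  0.44990836, -0.5137438 ]), 'moment': array([-0.01697185,  0.0016427 ,  0.04098042]), 'gripper_force': 0.0, 'grip_width': 0.08517762663370221}
```

View pics/scene0.png

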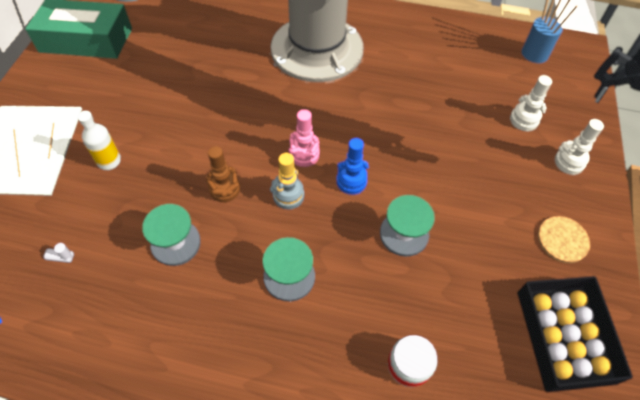

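View pics/top0.png

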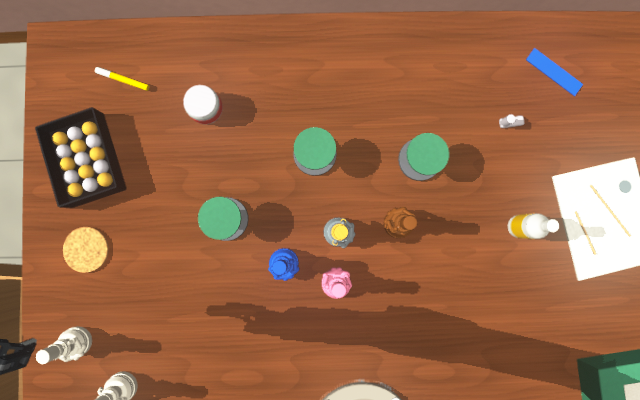

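Grey with a gilt headdress: scene (287,180), top (340,232). The look-alikes are brown (top 400,221), blue (284,264) and pink (336,284). White ones are at the left. The stand plates in top are at (315,151), (428,154) and (220,218). Next I confirm the grey one in an enlarged crop and measure.

```bash
python3 - <<'E'
from h import *
d=np.load("top0.npy"); ds=np.load("scene0.npy"); o=monitor.get_obs()
for k,n,dd,u,v in [("head","top",d,340,232),("head","scene",ds,286,160),("A","top",d,315,150),("B","top",d,428,154),("C","top",d,220,218),("brown","top",d,406,222),("blue","top",d,279,267),("pink","top",d,338,290)]:
    p=px2w(n,u,v,dd,o); print(k,p.round(4),np.hypot(*p[:2]).round(3))
im=cv2.imread("pics/top0.png")
hsv=cv2.cvtColor(im,cv2.COLOR_BGR2HSV)
m=cv2.inRange(hsv,(65,100,60),(90,255,255))
n,l,s,c=cv2.connectedComponentsWithStats(m)
for i in range(1,n):
    if 500<s[i,4]<3000:
        P=np.array([px2w("top",u,v,d,o) for v,u in np.argwhere(l==i)[::5]]); P=P[abs(P[:,2]-.08)<.01]
        mid=(P.max(0)+P.min(0))/2; print(s[i],c[i].round(1),px2w("top",*c[i],d,o).round(4),mid.round(4))
m=cv2.inRange(hsv,(22,120,100),(35,255,255));m[:, :310]=0;m[:,370:]=0
P=np.array([px2w("top",u,v,d,o) for v,u in np.argwhere(m>0)]);P=P[P[:,2]>.125];print("gilt",len(P),P.mean(0),((P.max(0)+P.min(0))/2))
print(Ro.from_rotvec(o["orientation"]).as_matrix().round(3))
cv2.imwrite("pics/crop.png",cv2.resize(im[190:310,240:440],None,fx=4,fy=4,interpolation=2))
E
```

```text
head [0.4451 0.0412 0.1312] 0.447
head [0.4483 0.0417 0.1302] 0.45
A [0.614  0.0851 0.0807] 0.62
B [ 0.6005 -0.1479  0.0803] 0.618
C [0.4792 0.282  0.08  ] 0.556
brown [ 0.461  -0.0866  0.1315] 0.469
blue [0.3813 0.1596 0.1308] 0.413
pink [0.3349 0.0481 0.1327] 0.338
[ 294  128   42   41 1360] [314.5 147.9] [0.6186 0.0861 0.08  ] [0.6189 0.0859 0.0791]
[ 407  133   41   42 1338] [427.3 153.6] [ 0.6017 -0.1468  0.0787] [ 0.6021 -0.1463  0.0785]
[ 199  197   42   42 1381] [219.2 217.6] [0.4801 0.2836 0.0798] [0.4804 0.2832 0.0797]
[ 599  362   41   38 1105] [617.5 379.7] [ 0.1241 -0.5272  0.0803] [ 0.1202 -0.5327  0.0792]
gilt 156 [0.44538097 0.04031502 0.13124244] [0.44508458 0.04016508 0.13041711]
[[-0.901  0.433 -0.001]
 [ 0.433  0.901 -0.002]
 [-0.    -0.002 -1.   ]]
```

View pics/crop.png

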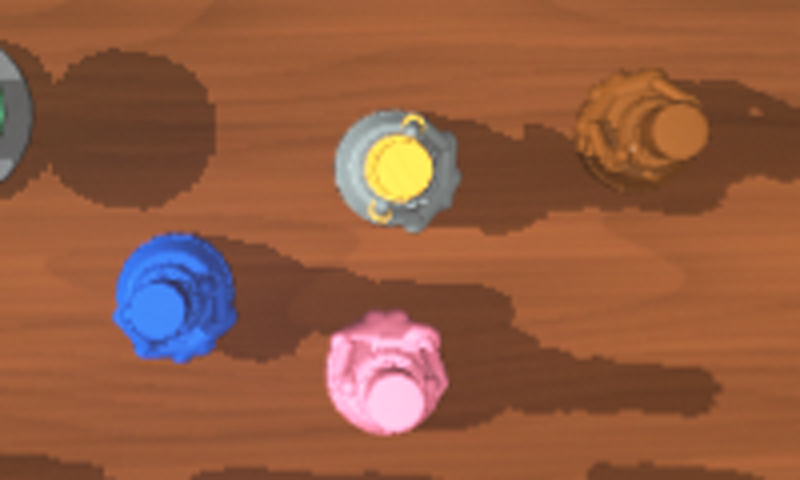

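The crop confirms it: the grey figure with the gilt head is at crop (400,168), about (0.446, 0.041), with its top at 0.131 as it must be. I move above it.

```bash
python3 -m crank '[[[-2.96,-3.42,0],[0,0,0]],[[-2.96,-3.42,0],[0,0,0]],[[-2.96,-3.42,0],[0,0,0]],[[-2.96,-3.42,0],[0,0,0]],[[-2.96,-3.42,0],[0,0,0]]]' 8.5
python3 -m crank '[[[-2.96,-3.42,0],[0,0,0]],[[-2.96,-3.42,0],[0,0,0]],[[-2.96,-3.42,0],[0,0,0]],[[-2.96,-3.42,0],[0,0,0]],[[-2.96,-3.42,0],[0,0,0]]]'
python3 -m crank '[[[-2.96,-3.42,0],[0,0,0]],[[-2.96,-3.42,0],[0,0,0]],[[-2.96,-3.42,0],[0,0,0]],[[0,0,0],[0,0,0]],[[0,0,0],[0,0,0]]]'
```

```text
clock: 0.6
tcp_pos: [0.3517, 0.3882, 0.1957]
orientation: [-0.698, -3.063, 0.001]
contact_force: [0.3, -1.1, 0.1]
grip_width: 0.0854
gripper_force: 0.0
clock: 1.1
tcp_pos: [0.4109, 0.1701, 0.1959]
orientation: [-0.697, -3.063, -0.0]
contact_force: [1.3, 0.0, -0.3]
grip_width: 0.0853
gripper_force: 0.0
clock: 1.6
tcp_pos: [0.4464, 0.0403, 0.1958]
orientation: [-0.702, -3.062, 0.0]
contact_force: [0.2, 0.1, 0.0]
grip_width: 0.0848
gripper_force: 0.0
```

```bash
python3 -m crank '[[[0,0,3],[0,0,0]],[[0,0,3],[0,0,0]],[[0,0,2.5],[0,0,0]],[[0,0,1.5],[0,0,0]],[[0,0,0.3],[0,0,0]]]'
python3 -m crank '[[[0,0,0],[0,0,0]],[[0,0,0],[0,0,0]],[[0,0,0],[0,0,0]],[[0,0,0],[0,0,0]],[[0,0,0],[0,0,0]]]' 0 40
python3 -m crank '[[[0,0,0],[0,0,0]],[[0,0,0],[0,0,0]],[[0,0,0],[0,0,0]],[[0,0,0],[0,0,0]],[[0,0,0],[0,0,0]]]'
```

```text
clock: 2.1
tcp_pos: [0.4448, 0.0425, 0.0912]
orientation: [-0.692, -3.061, 0.002]
contact_force: [0.6, -0.5, -0.4]
grip_width: 0.0853
gripper_force: 0.0
clock: 2.6
tcp_pos: [0.4473, 0.041, 0.0939]
orientation: [0.698, 3.062, 0.001]
contact_force: [-1.2, -1.5, 5.7]
grip_width: 0.0242
gripper_force: 38.9
clock: 3.1
tcp_pos: [0.4473, 0.041, 0.0939]
orientation: [0.698, 3.062, 0.001]
contact_force: [-1.1, -0.9, 6.1]
grip_width: 0.0245
gripper_force: 38.9
```

```bash
python3 -m crank '[[[0,0,-0.5],[0,0,0]],[[0,0,-1.5],[0,0,0]],[[0,0,-2],[0,0,0]],[[0,0,-2],[0,0,0]],[[0,0,0],[0,0,0]]]'
python3 - <<'E'
from h import *
o,im,d=grab("scene");a=im[110:250,190:390]
o,w,dw=grab("wrist")
c=np.hstack([cv2.resize(a,(400,280)),cv2.resize(w,(400,280))])
cv2.imwrite("pics/lift.png",c[:,:,::-1]);np.save("w.npy",dw);print(o["contact_force"],o["grip_width"])
E
```

```text
clock: 3.6
tcp_pos: [0.4481, 0.0414, 0.1551]
orientation: [0.697, 3.06, 0.004]
contact_force: [0.6, -0.9, -3.0]
grip_width: 0.024
gripper_force: 39.6
[ 0.37134573 -0.44321131 -2.73526626] 0.023947043124045025
```

View pics/lift.png

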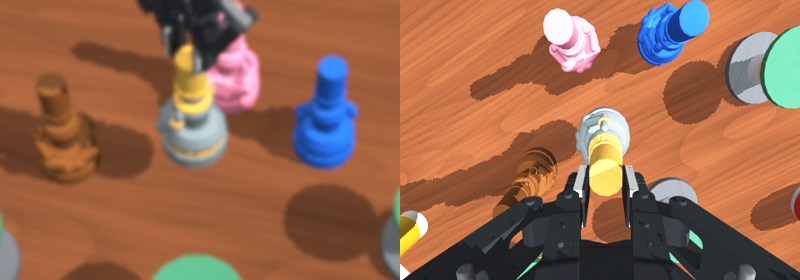

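```bash
python3 - <<'E'
from h import *
o,w,d=grab("wrist")
hsv=cv2.cvtColor(w,cv2.COLOR_RGB2HSV)
m=cv2.inRange(hsv,(20,110,90),(36,255,255));m[:,:260]=0;m[:,380:]=0;m[:180]=0
R=Ro.from_rotvec(o["orientation"]).as_matrix()
P=np.array([px2w("wrist",u,v,d,o) for v,u in np.argwhere(m>0)])
T=(P-o["tcp_pos"])@R
k=P[:,2].max();print("zmax",np.percentile(P[:,2],[1,50,98]))
top=T[P[:,2]>np.percentile(P[:,2],98)-.004]
print(len(top),top.min(0),top.max(0),o["tcp_pos"])
m2=w[:,:,0]
# base tilt check: grey body points low
for v in range(150,300,8): print(v,px2w("wrist",326,v,d,o).round(3),((px2w("wrist",326,v,d,o)-o["tcp_pos"])@R).round(3))
f=[]
for _ in range(4): f.append(grab("wrist")[0]["contact_force"])
print(np.mean(f,0))
E
```

```text
zmax [0.132026   0.19082461 0.19161961]
1743 [-0.01222721 -0.01178932 -0.04081854] [ 0.01497989  0.01194433 -0.03486321] [0.44638176 0.04117271 0.1527607 ]
150 [ 0.423  0.049 -0.   ] [ 0.024 -0.003  0.153]
158 [0.418 0.052 0.089] [ 0.03  -0.002  0.064]
166 [0.419 0.052 0.117] [ 0.029 -0.002  0.035]
174 [0.423 0.051 0.125] [ 0.025 -0.002  0.028]
182 [0.426 0.049 0.13 ] [ 0.021 -0.002  0.023]
190 [0.431 0.047 0.132] [ 0.017 -0.002  0.02 ]
198 [0.433 0.046 0.141] [ 0.014 -0.002  0.011]
206 [0.433 0.046 0.157] [ 0.014 -0.001 -0.004]
214 [0.433 0.046 0.172] [ 0.014 -0.001 -0.019]
222 [0.433 0.046 0.184] [ 0.014 -0.001 -0.031]
230 [0.434 0.046 0.191] [ 0.013 -0.001 -0.038]
238 [0.438 0.044 0.191] [ 0.009 -0.001 -0.038]
246 [0.441 0.042 0.191] [ 0.005 -0.001 -0.039]
254 [0.445 0.041 0.191] [ 0.001 -0.001 -0.038]
262 [0.448 0.039 0.191] [-0.003 -0.001 -0.039]
270 [0.452 0.037 0.191] [-0.007 -0.001 -0.039]
278 [0.456 0.035 0.191] [-0.011 -0.001 -0.038]
286 [ 0.562 -0.017  0.001] [-0.129 -0.003  0.152]
294 [ 0.571 -0.022  0.001] [-0.14  -0.003  0.152]
[ 0.05547252  0.35778301 -3.56437651]
```

The grip is centred to 1.4 mm and the figure hangs upright, its underside 93.5 mm below the TCP. It weighs about 0.35 kg, near the light end. I carry it to the nearest stand, at (0.619, 0.086).

```bash
python3 -m crank '[[[0,0,-2],[0,0,0]],[[0,0,-2],[0,0,0]],[[0,0,-1.5],[0,0,0]],[[-1.72,1.44,0],[0,0,0]],[[-1.72,1.44,0],[0,0,0]]]'
python3 -m crank '[[[-1.72,1.44,0],[0,0,0]],[[-1.72,1.44,0],[0,0,0]],[[-1.72,1.44,0],[0,0,0]],[[-1.72,1.44,0],[0,0,0]],[[-1.72,1.44,0],[0,0,0]]]'
python3 -m crank '[[[-1.72,1.44,0],[0,0,0]],[[0,0,0],[0,0,0]],[[0,0,0],[0,0,0]],[[0,0,0],[0,0,0]],[[0,0,0],[0,0,0]]]'
python3 - <<'E'
from h import *
f=[grab("wrist")[0] for _ in range(4)]
print(np.mean([x["contact_force"] for x in f],0),f[-1]["tcp_pos"])
E
```

```text
clock: 4.45
tcp_pos: [0.4904, 0.0523, 0.208]
orientation: [-0.698, -3.063, -0.001]
contact_force: [-0.1, -0.7, -3.2]
grip_width: 0.0244
gripper_force: 39.9
clock: 4.95
tcp_pos: [0.5992, 0.08, 0.2068]
orientation: [-0.697, -3.062, 0.001]
contact_force: [-0.4, 0.3, -3.4]
grip_width: 0.0241
gripper_force: 39.9
clock: 5.45
tcp_pos: [0.6197, 0.085, 0.2078]
orientation: [-0.698, -3.062, 0.0]
contact_force: [-0.8, -0.5, -2.1]
grip_width: 0.0241
gripper_force: 39.9
[-0.51853529  0.09609437 -3.31454273] [0.62021244 0.08523012 0.20820692]
```

```bash
python3 -m crank '[[[0,0,1],[0,0,0]],[[0,0,1],[0,0,0]],[[0,0,1],[0,0,0]],[[0,0,0.3],[0,0,0]],[[0,0,0],[0,0,0]]]'
for i in 1 2 3; do python3 -m crank '[[[0,0,0.3],[0,0,0]],[[0,0,0],[0,0,0]],[[0,0,0],[0,0,0]],[[0,0,0],[0,0,0]]]' | grep -E 'tcp|contact'; done
```

```text
clock: 6.15
tcp_pos: [0.6202, 0.0851, 0.1744]
orientation: [-0.698, -3.062, 0.001]
contact_force: [-1.8, -0.5, 0.5]
grip_width: 0.0243
gripper_force: 40.5
tcp_pos: [0.6207, 0.0853, 0.1724]
contact_force: [-1.7, -0.0, 1.0]
tcp_pos: [0.6206, 0.0854, 0.169]
contact_force: [-1.7, -0.1, 1.2]
tcp_pos: [0.6205, 0.0854, 0.166]
contact_force: [-1.4, -0.2, 2.2]
```

```bash
cat > p.py <<'E'
from h import *
import sys
x,y=float(sys.argv[1]),float(sys.argv[2])
f=[]
for n in("top","scene"):
    o,im,d=grab(n); f.append(o["contact_force"])
    hsv=cv2.cvtColor(im,cv2.COLOR_RGB2HSV); m=cv2.inRange(hsv,(65,100,40),(90,255,255))
    P=np.array([px2w(n,u,v,d,o) for v,u in np.argwhere(m>0)])
    for q in ((.619,.086),(.602,-.1465),(.480,.2834)):
        s=P[np.hypot(P[:,0]-q[0],P[:,1]-q[1])<.04]
        print(n,q,len(s),np.median(s[:,2]).round(4) if len(s) else "")
    g=cv2.inRange(hsv,(20,110,90),(36,255,255)); G=np.array([px2w(n,u,v,d,o) for v,u in np.argwhere(g>0)])
    s=G[np.hypot(G[:,0]-x,G[:,1]-y)<.05]
    if len(s): 
        t=s[s[:,2]>s[:,2].max()-.006]; print("gilt top",len(t),((t.min(0)+t.max(0))/2).round(4),np.percentile(s[:,2],98).round(4))
f+=[grab("wrist")[0]["contact_force"] for _ in range(3)]
print(np.mean(f,0).round(2),monitor.get_obs()["tcp_pos"].round(4),monitor.get_obs()["clock"])
E
python3 p.py .619 .086
```

```text
Traceback (most recent call last):
  File "p.py", line 8, in <module>
    P=np.array([px2w(n,u,v,d,o) for v,u in np.argwhere(m>0)])
                ~~~~^^^^^^^^^^^
  File "h.py", line 7, in px2w
    m=optics.camera_model(n); f=200/np.tan(np.radians(m["vertical_fov"])/2)
ValueError: time passes only in moves, steps and waits
```

```bash
python3 -m crank '[[[0,0,-0.3],[0,0,0]],[[0,0,-0.3],[0,0,0]],[[0,0,-0.1],[0,0,0]],[[0,0,0],[0,0,0]],[[0,0,0],[0,0,0]]]'; python3 p.py .619 .086
```

```text
clock: 7.9
tcp_pos: [0.6205, 0.0854, 0.173]
orientation: [0.698, 3.063, 0.0]
contact_force: [0.2, -1.0, 0.1]
grip_width: 0.0243
gripper_force: 40.5Traceback (most recent call last):
  File "p.py", line 8, in <module>
    P=np.array([px2w(n,u,v,d,o) for v,u in np.argwhere(m>0)])
                ~~~~^^^^^^^^^^^
  File "h.py", line 7, in px2w
    m=optics.camera_model(n); f=200/np.tan(np.radians(m["vertical_fov"])/2)
ValueError: time passes only in moves, steps and waits
```

```bash
sed -i 's/^def grab/import functools\ncm=functools.lru_cache(None)(optics.camera_model)\ndef grab/; s/m=optics.camera_model(n)/m=cm(n)/' h.py; python3 p.py .619 .086
```

```text
top (0.619, 0.086) 0 
top (0.602, -0.1465) 1104 0.0796
top (0.48, 0.2834) 1206 0.0797
scene (0.619, 0.086) 374 0.0784
scene (0.602, -0.1465) 1301 0.0798
scene (0.48, 0.2834) 1274 0.0798
gilt top 1 [0.6365 0.093  0.258 ] 0.2125
[-0.93 -0.34 -0.01] [0.6205 0.0854 0.1729] 8.2
```

The measured force is zero with the plate sunk only about 1.5 mm, so this stand looks too firm. I release here, still around the head, to be sure.

```bash
python3 -m crank '[[[0,0,0],[0,0,0]],[[0,0,0],[0,0,0]],[[0,0,0],[0,0,0]],[[0,0,0],[0,0,0]],[[0,0,0],[0,0,0]]]' 5 20;python3 -m crank '[[[0,0,0],[0,0,0]],[[0,0,0],[0,0,0]],[[0,0,0],[0,0,0]],[[0,0,0],[0,0,0]],[[0,0,0],[0,0,0]]]'; python3 p.py .619 .086
```

```text
clock: 8.7
tcp_pos: [0.6206, 0.0854, 0.173]
orientation: [0.697, 3.063, 0.0]
contact_force: [-0.1, 0.0, 0.3]
grip_width: 0.0499
gripper_force: 0.0
clock: 9.2
tcp_pos: [0.6205, 0.0853, 0.173]
orientation: [0.698, 3.063, 0.0]
contact_force: [0.7, 1.2, 0.4]
grip_width: 0.0501
gripper_force: 0.0
top (0.619, 0.086) 0 
top (0.602, -0.1465) 1086 0.0795
top (0.48, 0.2834) 1210 0.0798
scene (0.619, 0.086) 375 0.0798
scene (0.602, -0.1465) 1313 0.0798
scene (0.48, 0.2834) 1269 0.0798
gilt top 2 [0.642  0.1014 0.2666] 0.2132
[0.01 0.28 0.13] [0.6205 0.0853 0.173 ] 9.45
```

The plate stands at full height, so this one is too firm. I regrip and carry it to the stand at (0.602, -0.1465).

```bash
python3 -m crank '[[[0,0,0],[0,0,0]],[[0,0,0],[0,0,0]],[[0,0,0],[0,0,0]],[[0,0,0],[0,0,0]],[[0,0,0],[0,0,0]]]' 0 40
python3 -m crank '[[[0,0,-0.5],[0,0,0]],[[0,0,-1],[0,0,0]],[[0,0,-1.5],[0,0,0]],[[0,0,-1],[0,0,0]],[[-1.06,-2.71,0],[0,0,0]]]'
python3 -m crank '[[[-1.06,-2.71,0],[0,0,0]],[[-1.06,-2.71,0],[0,0,0]],[[-1.06,-2.71,0],[0,0,0]],[[-1.06,-2.71,0],[0,0,0]],[[-1.06,-2.71,0],[0,0,0]]]'
python3 -m crank '[[[-1.06,-2.71,0],[0,0,0]],[[-1.06,-2.71,0],[0,0,0]],[[0,0,0],[0,0,0]],[[0,0,0],[0,0,0]],[[0,0,0],[0,0,0]]]'
python3 p.py .602 -.1465
```

```text
clock: 9.95
tcp_pos: [0.6204, 0.0851, 0.1729]
orientation: [-0.698, -3.063, 0.0]
contact_force: [0.5, -0.9, 1.1]
grip_width: 0.0246
gripper_force: 39.2
clock: 10.45
tcp_pos: [0.6201, 0.0622, 0.2156]
orientation: [0.685, 3.063, 0.008]
contact_force: [0.2, 0.3, -3.2]
grip_width: 0.0241
gripper_force: 39.6
clock: 10.95
tcp_pos: [0.6076, -0.0899, 0.2141]
orientation: [0.697, 3.062, 0.001]
contact_force: [0.0, -0.5, -4.1]
grip_width: 0.0244
gripper_force: 39.6
clock: 11.45
tcp_pos: [0.6035, -0.1455, 0.2134]
orientation: [0.695, 3.063, 0.002]
contact_force: [-0.8, 0.6, -3.9]
grip_width: 0.0242
gripper_force: 39.6
top (0.619, 0.086) 1172 0.0796
top (0.602, -0.1465) 358 0.0796
top (0.48, 0.2834) 1206 0.0799
gilt top 118 [ 0.598  -0.1441  0.2515] 0.2523
scene (0.619, 0.086) 1497 0.08
scene (0.602, -0.1465) 742 0.0798
scene (0.48, 0.2834) 1270 0.0797
gilt top 10 [ 0.6123 -0.1666  0.316 ] 0.3137
[-0.13  0.26 -3.54] [ 0.6033 -0.1459  0.213 ] 11.7
```

```bash
python3 -m crank '[[[0,0,1],[0,0,0]],[[0,0,1],[0,0,0]],[[0,0,1],[0,0,0]],[[0,0,0.8],[0,0,0]],[[0,0,0],[0,0,0]]]'| grep -E 'tcp|contact'
for i in 1 2 3; do python3 -m crank '[[[0,0,0.3],[0,0,0]],[[0,0,0],[0,0,0]],[[0,0,0],[0,0,0]],[[0,0,0],[0,0,0]]]' | grep -E 'tcp|contact'; done; python3 p.py .602 -.1465
```

```text
tcp_pos: [0.6021, -0.1466, 0.1734]
contact_force: [0.6, 0.3, -1.2]
tcp_pos: [0.6033, -0.147, 0.1724]
contact_force: [0.0, -0.1, -1.1]
tcp_pos: [0.6031, -0.1468, 0.169]
contact_force: [-0.8, -1.0, -1.4]
tcp_pos: [0.6031, -0.1468, 0.166]
contact_force: [-0.6, -0.7, 0.0]
top (0.619, 0.086) 1172 0.0797
top (0.602, -0.1465) 236 0.0718
top (0.48, 0.2834) 1206 0.0797
gilt top 1 [ 0.5799 -0.1185  0.3316] 0.2049
scene (0.619, 0.086) 1497 0.0797
scene (0.602, -0.1465) 347 0.0718
scene (0.48, 0.2834) 1269 0.0797
gilt top 22 [ 0.6383 -0.1542  0.3368] 0.3373
[-0.79 -0.36 -0.37] [ 0.6031 -0.1468  0.166 ] 13.65
```

The weight is nearly balanced with the plate 8 mm down, so this one suits. I go 2 mm lower, then release.

```bash
python3 -m crank '[[[0,0,0.2],[0,0,0]],[[0,0,0],[0,0,0]],[[0,0,0],[0,0,0]],[[0,0,0],[0,0,0]],[[0,0,0],[0,0,0]]]'| grep -E 'tcp|contact'
python3 -m crank '[[[0,0,0],[0,0,0]],[[0,0,0],[0,0,0]],[[0,0,0],[0,0,0]],[[0,0,0],[0,0,0]],[[0,0,0],[0,0,0]]]' 6 20
python3 -m crank '[[[0,0,0],[0,0,0]],[[0,0,0],[0,0,0]],[[0,0,0],[0,0,0]],[[0,0,0],[0,0,0]],[[0,0,0],[0,0,0]]]' | grep contact
python3 p.py .602 -.1465
```

```text
tcp_pos: [0.6031, -0.1468, 0.164]
contact_force: [-1.1, 0.0, 0.2]
clock: 14.65
tcp_pos: [0.6031, -0.1468, 0.164]
orientation: [0.697, 3.063, 0.0]
contact_force: [0.1, 0.2, -0.3]
grip_width: 0.0599
gripper_force: 0.0
contact_force: [0.8, 0.2, -0.4]
top (0.619, 0.086) 1170 0.0797
top (0.602, -0.1465) 221 0.0695
top (0.48, 0.2834) 1209 0.0798
gilt top 1 [ 0.5944 -0.1259  0.2827] 0.2024
scene (0.619, 0.086) 1500 0.0798
scene (0.602, -0.1465) 342 0.0697
scene (0.48, 0.2834) 1267 0.0798
gilt top 9 [ 0.6382 -0.1577  0.3372] 0.335
[0.04 0.53 0.14] [ 0.6031 -0.1468  0.164 ] 15.4
```

The plate is sunk 10 mm with the figure free. I retreat upward and check.

```bash
python3 -m crank '[[[0,0,-1],[0,0,0]],[[0,0,-2],[0,0,0]],[[0,0,-3],[0,0,0]],[[0,0,-4],[0,0,0]],[[0,0,-4],[0,0,0]]]' | grep -E 'tcp|contact'
python3 -m crank '[[[4,0,0],[0,0,0]],[[4,0,0],[0,0,0]],[[4,0,0],[0,0,0]],[[0,0,0],[0,0,0]],[[0,0,0],[0,0,0]]]' | grep -E 'tcp|contact'
python3 p.py .602 -.1465
python3 - <<'E'
from h import *
o,im,d=grab("scene");a=im[110:250,90:290];o,b,d=grab("top");b=b[90:230,330:530]
cv2.imwrite("pics/end.png",np.hstack([cv2.resize(x,(400,280)) for x in(a,b)])[:,:,::-1])
E
```

```text
tcp_pos: [0.6027, -0.1469, 0.3061]
contact_force: [0.8, 0.3, 0.5]
tcp_pos: [0.4949, -0.0946, 0.3051]
contact_force: [0.6, -0.0, -0.1]
top (0.619, 0.086) 1170 0.0796
top (0.602, -0.1465) 190 0.0695
top (0.48, 0.2834) 1208 0.0798
gilt top 182 [ 0.5985 -0.1461  0.1996] 0.2018
scene (0.619, 0.086) 1498 0.0799
scene (0.602, -0.1465) 339 0.0696
scene (0.48, 0.2834) 1276 0.0798
gilt top 203 [ 0.5992 -0.1461  0.2   ] 0.2024
[ 0.51 -0.07 -0.  ] [ 0.4957 -0.0954  0.304 ] 16.65
```

View pics/end.png

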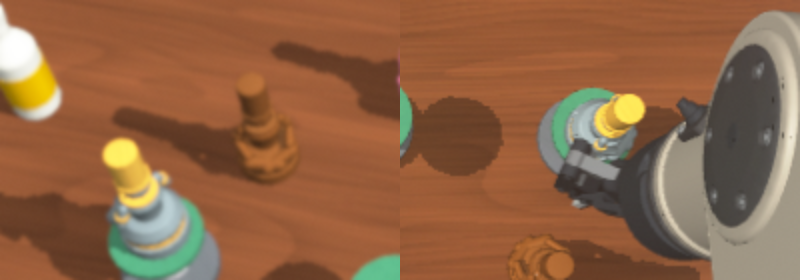

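The picture shows the figure upright on the plate: scene crop (125,155) for the head and (155,235) for the base. It is about 3 mm off centre, the plate is sunk 10 mm, and the arm is clear.

```bash
python3 -c "
from bench import r
print(r.hand_in())"
```

```text
the job is handed in; nothing more can be done
None
```

The grey statuette stands released and upright on the plate at about (0.602, -0.147), roughly 3 mm off its middle, with the plate sunk about 10 mm of its 24 mm; the stand at (0.619, 0.086) proved too firm, the third was not tried, and the job is handed in.

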